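Wedge the pipe rest into its tapered dovetail way

ROBOT

A 6-joint arm with a two-finger parallel gripper is mounted at the origin on a cart in front of the work surface, level with it; the furniture and walls round the work are solid. World frame = base frame: x ahead of the robot, y to its left, z up, the work surface at z = 0. Lengths are in m, angles in rad, forces in N, time in s.
With the tool pointing down it reaches from about 0.3 to 0.775 m from the base axis. Payload 14.6 kg.
Tool frame: the origin (TCP) lies at the very end of the fingers, on their centre line; the grasp point (between the pads) lies 19 mm behind it (pinch_z is the distance from the TCP to the grasp point, in m); z points along the fingers, y is the direction in which the jaws open and shut (so a half turn about z gives the same grasp; the last joint's range is limited). The gripper opens to 94 mm and grips with 3 to 60 N. Pads are 16 mm wide; open, the fingers measure 119 mm over their backs; the gripper's body (75 mm by 177 mm) begins 78 mm behind the grasp point.
Start: joints at [1.034, 0.3, 1.521, -0, 1.321, -0.067], TCP at [0.249, 0.49, 0.205] pointing down, gripper open.
Joint ranges: [-3.03, 3.03], [-0.79, 2.21], [0.23, 2.52], [-1.04, 4.18], [0, 3.07], [-2.55, 2.55]. Speed limits (rad/s): [2.22, 2.22, 2.57, 3.14, 3.14, 3.14].

INTERFACE

Orientations are given as [roll, pitch, yaw] about the fixed x, y, z axes, in that order (R = Rz(yaw) Ry(pitch) Rx(roll)).
In Python, from station import get_obs, camera, hand_in, pinch_z gives the robot as it stands.
- The arm moves only by the tool servo_tool, never from a script. Its argument "moves" is a list that holds one entry, the list of rows, each a list of 7 numbers: the turn, a rotation vector about the tool's x, y, z normalised to -1 to 1, where 1 is pi/2 rad, then the shift along the tool's x, y, z normalised to -1 to 1, where 1 is 500 mm, then the closure, from 0 (fully open) to 1 (shut). In form: [[[rx, ry, rz, x, y, z, hand], ...]]. A call has 1 to 12 rows; each row is the pose to reach, as a shift and turn from the pose measured when the call began, along the tool's axes at that moment; what a row does not reach only later rows make up. A row lasts 1/12 s, in which the tool goes at most 41.7 mm and 7.16 degrees, less where a joint would pass 70% of its speed; a pose out of reach is approached as far as the arm can. A call with a number of a shift or a turn outside -1 to 1 is refused whole. A call with a gripper value outside its range is refused whole. The fingers move at their own pace and stop on an object; "squeeze" is the grip in N (left out, the last holds). Time passes only in rows, so rows that repeat a pose let the fingers close. It gives the time, the measured TCP pose, the force and the opening at its end, in the units of the state.
- get_obs(): the state, without advancing time (a new reading comes with each control period).
- camera(name): name is "scene" or "top"; returns a dict with "color" (400x640x3 uint8, red, green, blue), "intrinsics" (3x3 intrinsics, pixels), "rvec" (rotation vector, rad) and "tvec" (3), from world to camera coordinates, as OpenCV has them. Camera axes: x right, y down, z forward; pixel columns grow to the right and rows downward; lengths in m; the calibration is good to about 2 mm. A picture is of the moment at which its call begins. There is no depth.
- hand_in(): hands the job in, once; it reports no verdict.
The state is a dict: "time_s": time; "qpos": joint angles; "joint_vel": joint speeds; "tau": joint torques, N m; "ee_pos": TCP position; "eef_rot": TCP orientation; "force": force on the tool from outside, world axes, zero at the start; "moment": the same for the moment, N m; "grip_width": finger opening in m.
Only numpy, scipy, OpenCV 4.12 (cv2) and the standard library are available. Lean on these libraries where they do the work, as an engineer would, in place of code of your own. Each camera call takes 0.05 s, during which the arm holds its last target.

TASK

Pick up the steel pipe rest, set its dovetailed foot into the open wide mouth of the tapered way, narrow end first, and slide it along until it wedges tight between the two rails and stays tight by itself. Feel for it: let go of it and press it home from behind, low down, firmly but without forcing it. Leave the other things on the worktop where they are.

Things in the scene. Friction and masses are not known exactly. Their poses are not given: they have to be found in the camera images.
- rest: Pipe rest of grey steel, 0.22 to 0.35 kg, 72 mm high, loose. Origin: centre of its underside; x runs along the foot to the narrow (leading) end, y across, z up. Foot: tapered dovetail 60 mm long, 12 mm high, flanks undercut at 60 degrees, underside 51 mm wide at the trailing end, 45 mm at the leading end. Held stiffly it binds on one rail; pushed from behind it centres itself.
- rest_center (a point): Middle of the pipe rest, 36 mm above its underside; axes as the rest. Here is its stem, 44 mm long (x) and 22 mm thick (y), solid and flat-sided from 12 to 48 mm above the underside; above that, to 72 mm, it splits into a V saddle open across y. At its back a low push pad sticks out to x = -28 mm, from 12 to 32 mm up. Pushed higher up it tips and jams.
- way: Fixed aluminium base plate 205 x 106 x 8 mm with the tapered dovetail way on it. Origin: on the worktop under the middle of the mouth; x points into the way (sliding direction), z up. From x = -90 mm to 0 the plate is a bare flat apron; from 0 to 110 mm stand two rails 15 mm high (tops 23 mm above the worktop), with outer faces 50 mm from the centre line.
- way_mouth (a point): Middle of the mouth, on top of the base plate, 8 mm above the worktop; axes as the way. The rest's underside slides at this height. The rails' inner flanks are undercut at 60 degrees like the foot, stand 54 mm apart at plate level here and close in by 3 degrees each, so the foot has about 4 mm play each side as it enters.
- way_seat (a point): A point on the plate 55 mm past the mouth, on the centre line. The rail on the -y side is a strip on set screws whose setting differs by up to 2 mm, so the foot comes up tight with the rest's origin 34 to 78 mm past the mouth, found only by feel; no end stop. A slow push of 12 to 16 N along x wedges it so that it stays; over 20 N is forcing it. Friction 0.24 to 0.36.
- ball_valve: Bystander: brass ball valve with a lever, 32 x 115 x 49 mm, origin on its underside.
- ptfe_tape: Bystander: white roll of tape lying flat, 52 mm across, 15 mm high, origin on its underside.
- cap_grey: Bystander: grey bottle cap, 69 mm across, 24 mm high, origin on its underside.
- tea_tin: Bystander: green and grey tea tin, 74 mm across, 92 mm high, origin on its underside.
Mind the look-alikes: they are no part of the job. What is shaped like the rest but turquoise is not meant.

How it is judged:
On the way, in this order (a step that is already met when the one before it is completed fails the run):
1. the foot has entered the mouth of the way, narrow end first, lying on the plate (x of rest in the frame of way_mouth between -0.015 and 0.028 m and y of rest in the frame of way_mouth between -0.006 and 0.006 m and z of rest in the frame of way_mouth between -0.002 and 0.003 m and angle between the x axis of rest and the x axis of way, either way round below 0.06 rad and angle between rest's own z axis and vertical below 0.05 rad), for 0.05 s.
2. the foot is wedged between the rails (x of rest in the frame of way_mouth between 0.031 and 0.084 m and contact force between rest and way above 10 N and y of rest in the frame of way_mouth between -0.006 and 0.006 m and z of rest in the frame of way_mouth between -0.002 and 0.003 m and angle between the x axis of rest and the x axis of way, either way round below 0.06 rad and angle between rest's own z axis and vertical below 0.05 rad), for 0.2 s.
At the end, for the whole second after the job is handed in: the rest stands in the way, 31 to 84 mm past the mouth, straight and flat (3.5 degrees), released and still, and by itself presses on the plate and fixed rail with more than 10 N (lying loose it presses with under 3.5 N) (all of step 2 and linear speed of rest below 0.01 m/s); the robot touches nothing.
It fails at once if the rest is forced: it presses on the way with more than 50 N (contact force between rest and way above 50 N).
It fails at once if a bystander is moved by more than 20 mm (distance of any of ball_valve, ptfe_tape, cap_grey, tea_tin from where it was at the start of the episode above 0.02 m).
It also fails if it takes over 51 s, if anything falls off the work surface, if the arm or the gripper's body presses on something with over 40 N, if the wrist force passes 120 N, or if a joint passes its speed limit or range.

## Working session

There is one attempt and no reset: what is moved stays moved. The work goes in short steps, Python scripts to look and compute and a tool call to move; the robot and the scene stay as the last step left them, time stands still between calls to the robot, and variables do not carry over. Pictures are saved under pics/ and viewed, and the job is handed in when it is done.

Besides the shell and the picture viewer there is one more tool, called after ">>>" as name([rows], argument=value, ...), one row to a line, values as JSON. servo_tool: Moves the arm, as the interface text tells. Scaled input: -1 to 1 covers 500 mm each way for a shift and pi/2 rad each way for a turn. Its arguments: {"type":"object","properties":{"moves":{"type":"array"},"squeeze":{"type":"number"}},"required":["moves"]}

```bash
mkdir -p pics; ls
cat > h.py <<'E'
import numpy as np, cv2, pickle
from scipy.spatial.transform import Rotation as R
def ray(cam,u,v):
    K=cam['intrinsics'];Rm=cv2.Rodrigues(np.array(cam['rvec'],float))[0];t=np.array(cam['tvec'],float).reshape(3)
    d=Rm.T@np.linalg.inv(K)@np.array([u,v,1.]);o=-Rm.T@t
    return o,d/np.linalg.norm(d)
def onz(cam,u,v,z):
    o,d=ray(cam,u,v);return o+d*(z-o[2])/d[2]
def proj(cam,P):
    p,_=cv2.projectPoints(np.array(P,float).reshape(-1,3),np.array(cam['rvec'],float),np.array(cam['tvec'],float),np.array(cam['intrinsics'],float),None);return p.reshape(-1,2)
def tri(c1,p1,c2,p2):
    o1,d1=ray(c1,*p1);o2,d2=ray(c2,*p2)
    s=np.linalg.lstsq(np.c_[d1,-d2],o2-o1,rcond=None)[0]
    a=o1+s[0]*d1;b=o2+s[1]*d2
    return (a+b)/2,np.linalg.norm(a-b)
E
python3 - <<'E'
from station import *
import cv2,pickle
print(get_obs(),pinch_z if not callable(pinch_z) else pinch_z())
d={}
for n in('scene','top'):
    d[n]=camera(n);cv2.imwrite(f'pics/{n}0.png',d[n]['color'][...,::-1])
    print(n,d[n]['intrinsics'],d[n]['rvec'],d[n]['tvec'])
pickle.dump(d,open('c0.pkl','wb'))
E
```

```text
pics
{'time_s': 0.0, 'qpos': array([ 1.03439974e+00,  3.00504317e-01,  1.52157552e+00,  4.81912588e-06,
        1.32072938e+00, -6.66011530e-02]), 'joint_vel': array([ 0.00148654,  0.00035615, -0.00121852, -0.00051687, -0.00094246,
       -0.00163485]), 'tau': array([ 6.73839859e-04, -5.31803262e+01, -3.52740777e+01,  7.08383415e-02,
        2.43534520e-02, -1.26562209e-04]), 'ee_pos': array([0.2488513 , 0.49018053, 0.20487047]), 'eef_rot': array([-3.14037910e+00, -8.56220648e-05,  2.67179597e+00]), 'force': array([-0.09725374, -0.06044308, -0.18221297]), 'moment': array([0.03446122, 0.03907681, 0.07349979]), 'grip_width': 0.09412842632875756} 0.0188
scene [[365.96948927   0.         319.73865682]
 [  0.         365.96948927 203.56523   ]
 [  0.           0.           1.        ]] [ 2.13183095 -0.8223411   0.37357419] [-0.39955255  0.2540161   0.86145318]
top [[471.06246931   0.         318.0168982 ]
 [  0.         471.06246931 198.41848281]
 [  0.           0.           1.        ]] [ 2.18629279 -2.16243183  0.10531773] [-0.03971562  0.53179404  1.5193798 ]
```

View pics/scene0.png

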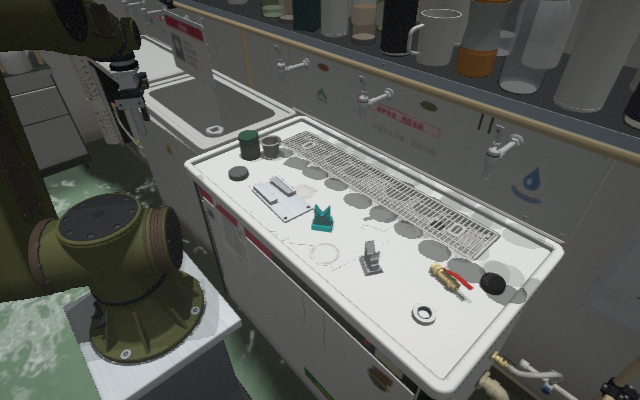

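View pics/top0.png

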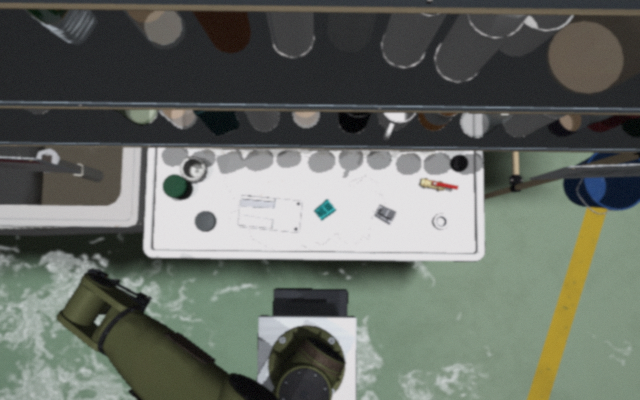

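The scene view shows the way at about (285,197), the turquoise decoy at (322,218) and the grey rest at (371,258). In the top view they are at (270,213), (324,210) and (386,214). I'll zoom in on them next.

Run:
```python
import cv2
s=cv2.imread('pics/scene0.png');t=cv2.imread('pics/top0.png')
def crop(im,x0,y0,w,h,k,n):
    cv2.imwrite(n,cv2.resize(im[y0:y0+h,x0:x0+w],None,fx=k,fy=k,interpolation=cv2.INTER_CUBIC))
crop(s,240,165,100,70,8,'pics/s_way.png')
crop(s,340,230,60,50,10,'pics/s_rest.png')
crop(t,230,185,80,55,10,'pics/t_way.png')
crop(t,366,196,40,36,16,'pics/t_rest.png')
```

```text
(no output)
```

View pics/s_way.png

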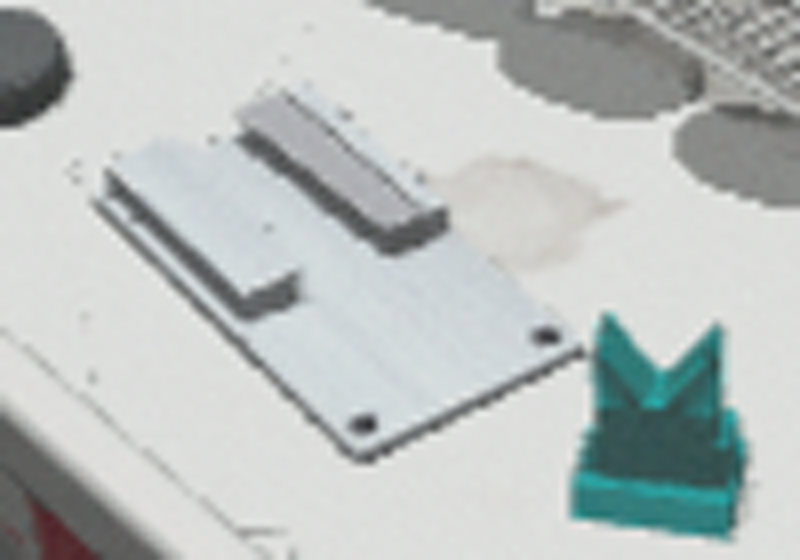

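View pics/s_rest.png

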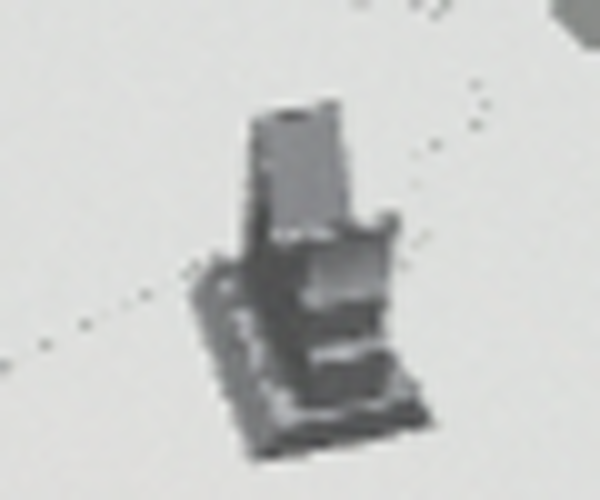

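View pics/t_way.png

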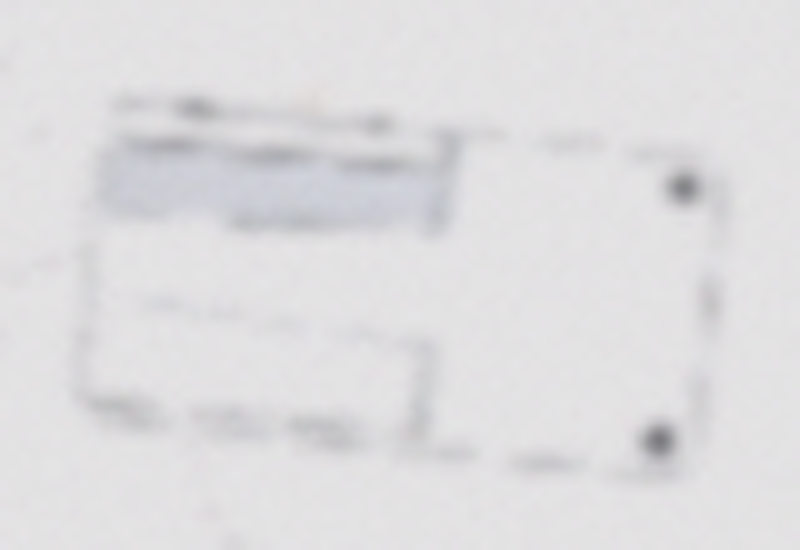

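View pics/t_rest.png

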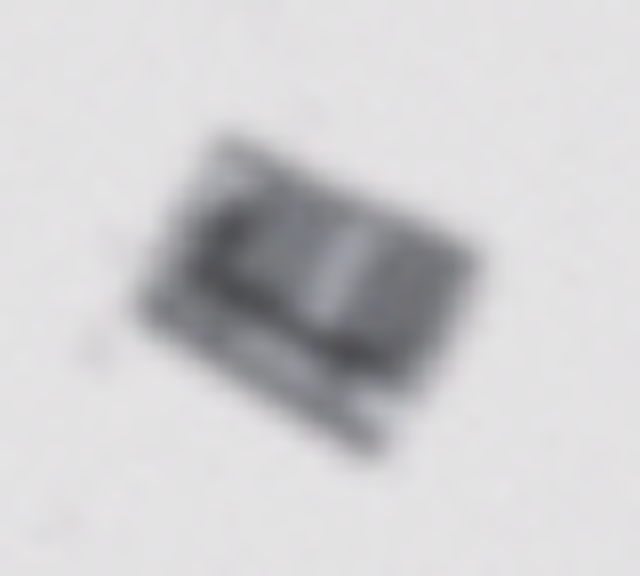

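Run:
```python
from h import *
d=pickle.load(open('c0.pkl','rb'));s,t=d['scene'],d['top']
for c in (s,t):
    print(ray(c,320,200))
f=lambda u,v,x0,y0,k:((u+.5)/k-.5+x0,(v+.5)/k-.5+y0)
W=lambda u,v,z:onz(s,*f(u,v,240,165,8),z).round(4)
T=lambda u,v,z:onz(t,*f(u,v,230,185,10),z).round(4)
print('holes s',W(363,424,.008),W(545,336,.008)); print('holes t',T(657,441,.008),T(683,188,.008))
print('corner s apron',W(363,455,.008),W(583,348,.008))
print('rail mouth corners s z23', 'fixed out',W(248,295,.023),'fixed in',W(298,270,.023),'strip in',W(392,233,.023),'strip out',W(447,207,.023))
print('far s: fixed out',W(107,172,.023),'strip in far',W(240,118,.023),'strip out',W(287,93,.023))
print('t: fixed out',T(422,440,.023),'in',T(432,342,.023),'strip in',T(440,230,.023),'strip out',T(452,142,.023))
print('t far: ',T(85,400,.023),T(100,205,.023),T(112,100,.023), 'corners apron',T(685,475,.008),T(720,160,.008))
S=lambda u,v,z:onz(s,*f(u,v,340,230,10),z).round(4)
Q=lambda u,v,z:onz(t,*f(u,v,366,196,16),z).round(4)
print('rest s foot bottom', S(255,462,0),S(436,425,0),'top-left',S(195,290,0), S(215,258,.012))
print('rest t foot', Q(140,308,0.0),Q(378,460,0),Q(225,135,0.012),Q(480,255,.0))
print('rest saddle tri',)
```

```text
(array([-0.03296497, -0.64879005,  0.7377349 ]), array([ 0.51514528,  0.58506304, -0.62635978]))
(array([ 0.38693202, -0.03063537,  1.56276751]), array([ 0.09075571, -0.00634589, -0.99585297]))
holes s [0.4333 0.0416 0.008 ] [0.5172 0.0346 0.008 ]
holes t [0.4329 0.04   0.008 ] [0.5167 0.0327 0.008 ]
corner s apron [0.4226 0.0278 0.008 ] [0.5233 0.019  0.008 ]
rail mouth corners s z23 fixed out [0.4371 0.1179 0.023 ] fixed in [0.4608 0.1172 0.023 ] strip in [0.5026 0.1108 0.023 ] strip out [0.5295 0.1092 0.023 ]
far s: fixed out [0.4418 0.2226 0.023 ] strip in far [0.5044 0.2165 0.023 ] strip out [0.5298 0.2178 0.023 ]
t: fixed out [0.432 0.116 0.023] in [0.464  0.1134 0.023 ] strip in [0.5007 0.1115 0.023 ] strip out [0.5297 0.1081 0.023 ]
t far:  [0.4438 0.2262 0.023 ] [0.5077 0.223  0.023 ] [0.5423 0.22   0.023 ] corners apron [0.4219 0.0306 0.008 ] [0.5261 0.0206 0.008 ]
rest s foot bottom [ 0.4519 -0.2682  0.    ] [ 0.4953 -0.2914  0.    ] top-left [ 0.4833 -0.2174  0.    ] [ 0.4871 -0.2202  0.012 ]
rest t foot [ 0.482  -0.2215  0.    ] [ 0.451  -0.2708  0.    ] [ 0.5173 -0.2376  0.012 ] [ 0.4939 -0.2921  0.    ]
rest saddle tri
```

```bash
cat > go.py <<'E'
import sys
from h import *
from station import get_obs
def row(p,yaw,verbose=1):
    o=get_obs();e=o['eef_rot'];R0=R.from_euler('xyz',e)
    Rt=R.from_euler('xyz',[np.pi,0,np.radians(yaw)])
    rv=(R0.inv()*Rt).as_rotvec()/(np.pi/2);sh=R0.inv().apply(np.array(p)-o['ee_pos'])/.5
    print('row',np.r_[rv,sh].round(4).tolist())
if __name__=='__main__':
    a=list(map(float,sys.argv[1:]));row(a[:3],a[3])
    o=get_obs();print(o['time_s'],o['ee_pos'].round(4),np.degrees(o['eef_rot']).round(2),o['force'].round(2),o['grip_width'])
E
python3 go.py .4 .1 .2 100
python3 - <<'E'
from h import *
d=pickle.load(open('c0.pkl','rb'));s,t=d['scene'],d['top']
# plate edge fits (dark line) in scene, long -x side bottom edge, manually seeded, subpixel darkest
g=cv2.cvtColor(s['color'],cv2.COLOR_RGB2GRAY).astype(np.float32)
f=lambda u,v,x0,y0,k:np.array(((u+.5)/k-.5+x0,(v+.5)/k-.5+y0))
for nm,a,b in(('long',(95,200),(355,460)),('short',(370,460),(580,352))):
    a,b=f(*a,240,165,8),f(*b,240,165,8);n=np.array([b[1]-a[1],a[0]-b[0]]);n/=np.linalg.norm(n)
    P=[]
    for w in np.linspace(.08,.92,40):
        c=a+(b-a)*w;k=np.linspace(-3,3,61);q=c+k[:,None]*n
        v=cv2.remap(g,q[:,0].astype(np.float32)[None],q[:,1].astype(np.float32)[None],cv2.INTER_CUBIC)[0]
        wt=np.clip(np.median(v)-20-v,0,None)
        if wt.sum()>0:P.append(c+n*(k*wt).sum()/wt.sum())
    X=np.array([onz(s,*p,.004)[:2] for p in P]).astype(np.float32)
    l=cv2.fitLine(X,cv2.DIST_HUBER,0,.001,.001).ravel();print(nm,len(P),l,np.degrees(np.arctan2(l[1],l[0])))
E
```

```text
row [-0.0006, 0.0002, 0.5898, -0.6228, -0.559, 0.0104]
0.1 [0.2489 0.4902 0.205 ] [-179.94   -0.    153.08] [-0.45  0.04  0.91] 0.09406522197538489
long 40 [0.13350898 0.9910476  0.4354563  0.14565326] 82.32758
short 40 [ 0.9968304  -0.07955618  0.4648146   0.02658845] -4.5630555
```

>>> servo_tool([
  [[0,0,0.59,-0.623,-0.559,0.01,0],[0,0,0.59,-0.623,-0.559,0.01,0],[0,0,0.59,-0.623,-0.559,0.01,0],[0,0,0.59,-0.623,-0.559,0.01,0],[0,0,0.59,-0.623,-0.559,0.01,0],[0,0,0.59,-0.623,-0.559,0.01,0],[0,0,0.59,-0.623,-0.559,0.01,0],[0,0,0.59,-0.623,-0.559,0.01,0],[0,0,0.59,-0.623,-0.559,0.01,0],[0,0,0.59,-0.623,-0.559,0.01,0]],
])

```text
time_s: 0.93
ee_pos: [0.3995, 0.0998, 0.2003]
eef_rot: [-3.141, 0.001, 1.745]
force: [1.2, 1.1, -0.5]
grip_width: 0.0937
```

Run:
```python
from h import *
d=pickle.load(open('c0.pkl','rb'));s,t=d['scene'],d['top']
def fit(cam,a,b,x0,y0,k0,z,half=1.5,thr=6):
    g=cv2.cvtColor(cam['color'],cv2.COLOR_RGB2GRAY).astype(np.float32)
    f=lambda u,v:np.array(((u+.5)/k0-.5+x0,(v+.5)/k0-.5+y0))
    a,b=f(*a),f(*b);n=np.array([b[1]-a[1],a[0]-b[0]]);n/=np.linalg.norm(n);P=[]
    for w in np.linspace(.03,.97,60):
        c=a+(b-a)*w;k=np.linspace(-half,half,41);q=c+k[:,None]*n
        v=cv2.remap(g,q[:,0].astype(np.float32)[None],q[:,1].astype(np.float32)[None],cv2.INTER_LINEAR)[0]
        wt=np.clip(np.median(v)-thr-v,0,None)
        if wt.sum()>20:P.append(c+n*(k*wt).sum()/wt.sum())
    X=np.array([onz(cam,*p,z)[:2] for p in P]).astype(np.float32)
    l=cv2.fitLine(X,cv2.DIST_HUBER,0,.001,.001).ravel()
    an=np.degrees(np.arctan2(l[1],l[0]));return len(P),l.round(4),an
print('t bottom edge',fit(t,(90,405),(685,475),230,185,10,.008))
print('t top edge',fit(t,(115,100),(700,155),230,185,10,.008))
print('t right edge',fit(t,(722,170),(695,460),230,185,10,.008))
print('t left edge',fit(t,(100,210),(80,385),230,185,10,.008))
print('s long apron',fit(s,(250,352),(350,452),240,165,8,.004))
print('s short',fit(s,(370,460),(580,352),240,165,8,.004))
```

```text
t bottom edge (3, array([0.0668, 0.9978, 0.4271, 0.0392], dtype=float32), np.float32(86.17013))
t top edge (5, array([0.1153, 0.9933, 0.5339, 0.121 ], dtype=float32), np.float32(83.38177))
t right edge (3, array([ 0.9967, -0.0806,  0.4596,  0.0294], dtype=float32), np.float32(-4.6213694))Traceback (most recent call last):
  File "<stdin>", line 18, in <module>
  File "<stdin>", line 13, in fit
cv2.error: OpenCV(4.12.0) /io/opencv/modules/imgproc/src/linefit.cpp:618: error: (-215:Assertion failed) npoints2 >= 0 || npoints3 >= 0 in function 'fitLine'
```

```bash
python3 go.py .4877 -.2555 .12 61.3
```

```text
row [-0.0001, 0.0006, 0.4297, -0.7304, 0.0509, 0.1611]
0.9333 [0.3995 0.0998 0.2003] [-1.7997e+02  4.0000e-02  9.9970e+01] [ 1.25  1.1  -0.5 ] 0.09371661935504853
```

>>> servo_tool([
  [[0,0,0.43,-0.73,0.051,0.16,0],[0,0,0.43,-0.73,0.051,0.16,0],[0,0,0.43,-0.73,0.051,0.16,0],[0,0,0.43,-0.73,0.051,0.16,0],[0,0,0.43,-0.73,0.051,0.16,0],[0,0,0.43,-0.73,0.051,0.16,0],[0,0,0.43,-0.73,0.051,0.16,0],[0,0,0.43,-0.73,0.051,0.16,0],[0,0,0.43,-0.73,0.051,0.16,0],[0,0,0.43,-0.73,0.051,0.16,0],[0,0,0.43,-0.73,0.051,0.16,0]],
])

```text
time_s: 1.85
ee_pos: [0.4871, -0.2566, 0.1191]
eef_rot: [-3.139, 0.001, 1.067]
force: [0.0, 0.1, -0.3]
grip_width: 0.0941
```

```bash
cat > snap.py <<'E'
import sys
from h import *
from station import camera
n=sys.argv[1];x0,y0,w,hh,k=map(int,sys.argv[2:7]);o=sys.argv[7]
c=camera(n);pickle.dump(c,open('last_%s.pkl'%n,'wb'))
cv2.imwrite(o,cv2.resize(c['color'][y0:y0+hh,x0:x0+w,::-1],None,fx=k,fy=k,interpolation=cv2.INTER_CUBIC))
E
python3 snap.py scene 320 190 90 90 6 pics/s1.png;python3 go.py .4877 -.2555 .018 61.3
```

```text
row [-0.001, 0.0005, -0.0011, 0.0003, 0.0012, 0.2036]
1.9 [ 0.4873 -0.2553  0.1198] [-1.7991e+02  4.0000e-02  6.1200e+01] [0.41 0.87 1.04] 0.09393732166614116
```

View pics/s1.png

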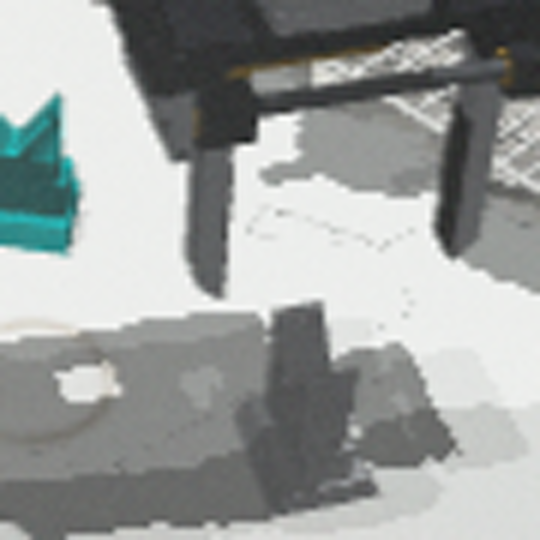

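The fingers straddle the rest, at about (205,290) and (455,245) in the crop with the rest between them. I'll descend and close.

>>> servo_tool([
  [[0,0,0,0,0.001,0.06,0],[0,0,0,0,0.001,0.12,0],[0,0,0,0,0.001,0.17,0],[0,0,0,0,0.001,0.203,0],[0,0,0,0,0.001,0.203,0],[0,0,0,0,0.001,0.203,0.4],[0,0,0,0,0.001,0.203,0.6],[0,0,0,0,0.001,0.203,0.8],[0,0,0,0,0.001,0.203,0.9],[0,0,0,0,0.001,0.203,0.9],[0,0,0,0,0.001,0.203,0.9],[0,0,0,0,0.001,0.203,0.9]],
], squeeze=30)

```text
time_s: 2.9
ee_pos: [0.4876, -0.2556, 0.0186]
eef_rot: [-3.141, 0.001, 1.068]
force: [0.4, 0.3, -0.5]
grip_width: 0.0509
```

```bash
python3 snap.py scene 320 190 90 90 6 pics/s2.png;python3 go.py .4877 -.2555 .10 61.3
```

```text
row [-0.0008, 0.0005, -0.0011, 0.0002, -0.0001, -0.1631]
2.95 [ 0.4876 -0.2556  0.0185] [-1.7993e+02  4.0000e-02  6.1200e+01] [ 0.33 -1.23  0.13] 0.046685666026319114
```

View pics/s2.png

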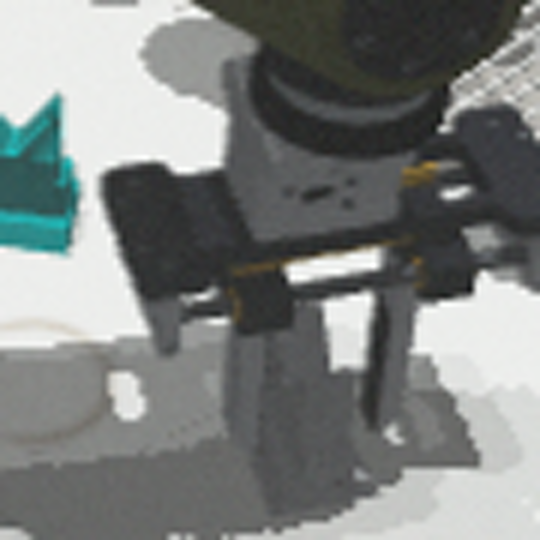

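The fingers are still closing evenly on either side of the stem, with the opening at 47 mm.

>>> servo_tool([
  [[0,0,0,0,0,0,0.9],[0,0,0,0,0,0,0.9],[0,0,0,0,0,0,0.9],[0,0,0,0,0,0,0.9],[0,0,0,0,0,0,0.9],[0,0,0,0,0,0,0.9],[0,0,0,0,0,0,0.9],[0,0,0,0,0,0,0.9]],
], squeeze=30)

```text
time_s: 3.62
ee_pos: [0.4875, -0.2556, 0.0184]
eef_rot: [-3.14, 0.001, 1.068]
force: [-1.0, 0.1, -0.8]
grip_width: 0.0219
```

>>> servo_tool([
  [[0,0,0,0,0,-0.05,0.9],[0,0,0,0,0,-0.1,0.9],[0,0,0,0,0,-0.15,0.9],[0,0,0,0,0,-0.163,0.9],[0,0,0,0,0,-0.163,0.9]],
])

```text
time_s: 4.03
ee_pos: [0.4883, -0.256, 0.1012]
eef_rot: [3.14, 0.001, 1.068]
force: [-1.2, 0.7, -3.0]
grip_width: 0.0219
```

```bash
python3 snap.py scene 320 150 100 100 6 pics/s3.png
python3 - <<'E'
import numpy as np
u=np.array([.0837,.9965])
print(np.array([.4817,.1136])-.075*u)
E
python3 go.py .4754 .0389 .085 85.2
```

```text
[0.4754225 0.0388625]
row [-0.0007, 0.0003, -0.2667, 0.5044, -0.3051, 0.029]
4.0833 [ 0.4876 -0.2556  0.0995] [-1.7994e+02  4.0000e-02  6.1200e+01] [-0.27  0.2  -2.95] 0.02195282915100061
```

View pics/s3.png

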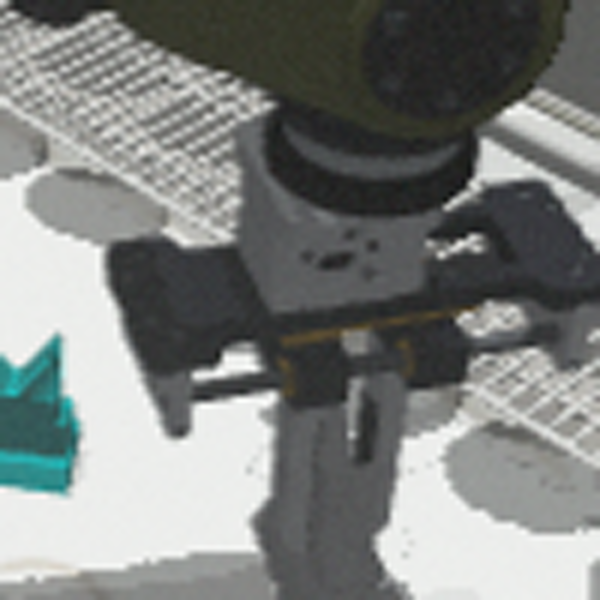

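The rest is held clear of the worktop, with its foot at about (320,560) in the crop. The wrist reads 2.95 N downward, which fits its weight. I'll go high over the decoy towards the apron.

```bash
python3 go.py .4779 .0688 .15 85.2
```

```text
row [-0.0007, 0.0003, -0.2667, 0.5591, -0.3297, -0.101]
4.0833 [ 0.4876 -0.2556  0.0995] [-1.7994e+02  4.0000e-02  6.1200e+01] [-0.27  0.2  -2.95] 0.02195282915100061
```

>>> servo_tool([
  [[0,0,0,0,0,-0.08,0.9],[0,0,0,0.03,-0.01,-0.101,0.9],[0,0,-0.05,0.1,-0.06,-0.101,0.9],[0,0,-0.1,0.17,-0.1,-0.101,0.9],[0,0,-0.15,0.24,-0.14,-0.101,0.9],[0,0,-0.2,0.31,-0.18,-0.101,0.9],[0,0,-0.25,0.38,-0.22,-0.101,0.9],[0,0,-0.267,0.44,-0.26,-0.101,0.9],[0,0,-0.267,0.5,-0.3,-0.101,0.9],[0,0,-0.267,0.559,-0.33,-0.101,0.9],[0,0,-0.267,0.559,-0.33,-0.101,0.9],[0,0,-0.267,0.559,-0.33,-0.101,0.9]],
])

```text
time_s: 5.08
ee_pos: [0.4769, 0.0701, 0.1481]
eef_rot: [-3.137, 0.001, 1.49]
force: [-0.2, -0.4, -2.6]
grip_width: 0.0219
```

```bash
python3 snap.py scene 250 120 130 110 6 pics/s4.png; python3 go.py .4779 .0688 .04 85.2
```

```text
row [-0.0023, 0.0005, 0.0011, -0.0001, 0.0023, 0.2168]
5.1333 [0.4771 0.069  0.1484] [-1.7979e+02  5.0000e-02  8.5300e+01] [-0.57 -0.   -2.44] 0.021457542567605074
```

View pics/s4.png

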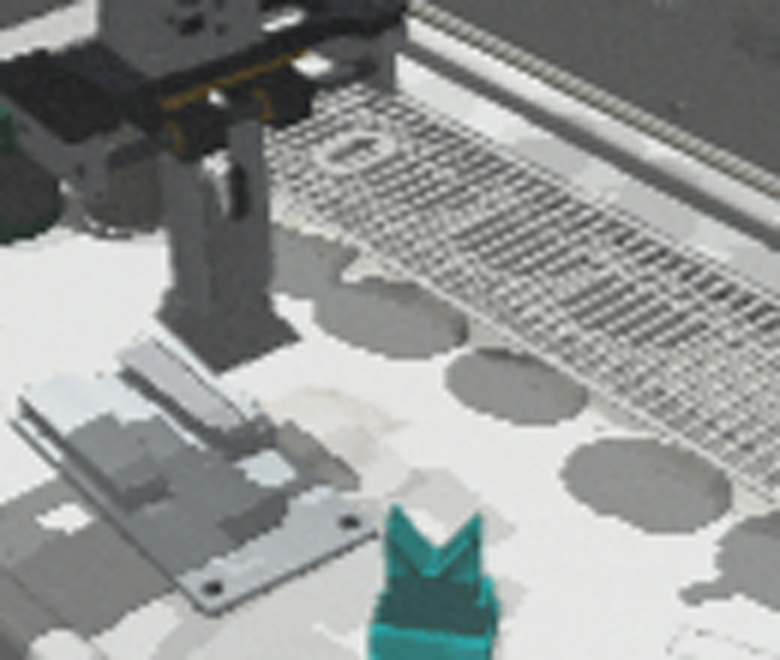

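Run:
```python
from h import *
c=pickle.load(open('last_scene.pkl','rb'))
f=lambda u,v:onz(c,(u+.5)/6-.5+250,(v+.5)/6-.5+120,.130)
a,b,l=f(222,374),f(300,338),f(160,318)
u=np.array([.082,.9966]);v=np.array([-.9966,.082]);p=np.array([.4771,.069])
for q in(a,b,l):
    r=q[:2]-p;print(q.round(4),(r@u).round(4),(r@v).round(4))
```

```text
[0.4519 0.0438 0.13  ] -0.0272 0.023
[0.4977 0.0416 0.13  ] -0.0257 -0.0228
[0.4583 0.1012 0.13  ] 0.0306 0.0214
```

>>> servo_tool([
  [[-0.002,0,0.001,0,0.002,0.06,0.9],[-0.002,0,0.001,0,0.002,0.12,0.9],[-0.002,0,0.001,0,0.002,0.18,0.9],[-0.002,0,0.001,0,0.002,0.215,0.9],[-0.002,0,0.001,0,0.002,0.23,0.9],[-0.002,0,0.001,0,0.002,0.24,0.9],[-0.002,0,0.001,0,0.002,0.24,0.9]],
])

```text
time_s: 5.72
ee_pos: [0.4776, 0.0682, 0.0279]
eef_rot: [-3.14, 0.001, 1.486]
force: [0.5, 0.3, -2.0]
grip_width: 0.0216
```

```bash
python3 snap.py scene 240 150 100 80 8 pics/s5.png; python3 snap.py top 230 165 100 75 8 pics/t5.png;python3 go.py .4779 .0688 .0275 85.2
```

```text
row [0.0005, 0.0004, -0.0002, 0.0004, -0.0008, 0.0035]
5.8167 [0.4783 0.0686 0.0292] [1.7996e+02 3.0000e-02 8.5180e+01] [ 0.71 -0.14 -2.35] 0.022058572469349193
```

View pics/s5.png

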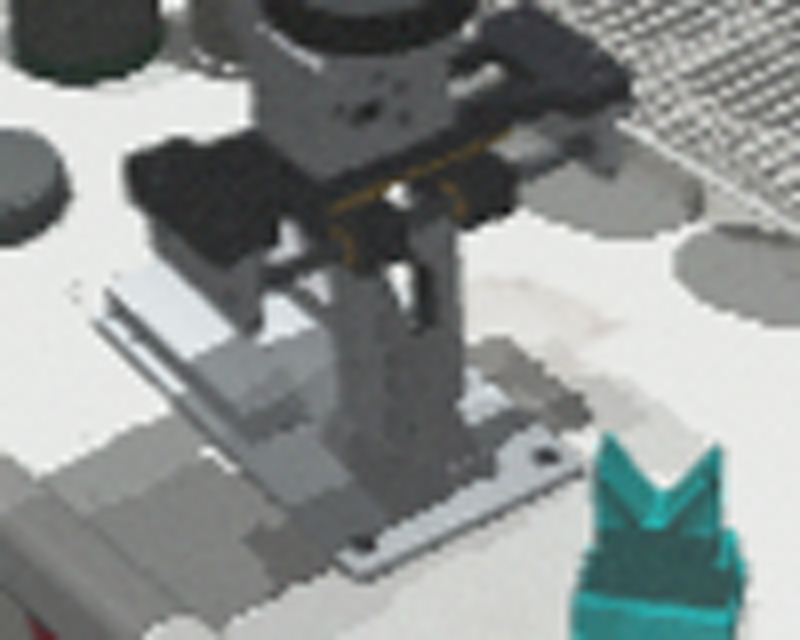

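View pics/t5.png

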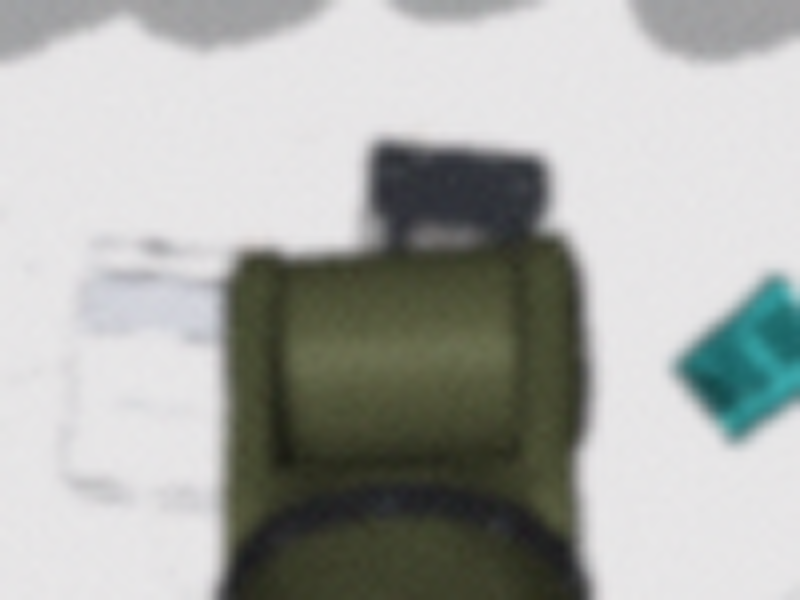

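The rest hovers just above the apron, with its trailing edge just in from the holes at (362,545) and (547,455). I'll slide it gently into the mouth.

>>> servo_tool([
  [[0,0,0,0.006,-0.001,0.003,0.9],[0,0,0,0.014,-0.001,0.003,0.9],[0,0,0,0.022,-0.001,0.003,0.9],[0,0,0,0.03,-0.001,0.003,0.9],[0,0,0,0.038,-0.001,0.003,0.9],[0,0,0,0.046,-0.001,0.003,0.9],[0,0,0,0.05,-0.001,0.003,0.9]],
])

```text
time_s: 6.4
ee_pos: [0.4799, 0.0942, 0.0278]
eef_rot: [3.141, 0.001, 1.487]
force: [-0.9, 0.7, -2.6]
grip_width: 0.0218
```

```bash
python3 go.py .4814 .1096 .0275 85.2
```

```text
row [0.0005, 0.0003, 0.0002, 0.0309, 0.0004, 0.0005]
6.4 [0.4799 0.0942 0.0278] [1.7995e+02 3.0000e-02 8.5220e+01] [-0.87  0.66 -2.59] 0.021818016533720556
```

>>> servo_tool([
  [[0,0,0,0.004,0,0,0.9],[0,0,0,0.009,0,0,0.9],[0,0,0,0.014,0,0,0.9],[0,0,0,0.019,0,0,0.9],[0,0,0,0.024,0,0,0.9],[0,0,0,0.024,0,0,0.9]],
])

```text
time_s: 6.9
ee_pos: [0.4809, 0.1065, 0.0277]
eef_rot: [3.141, 0.0, 1.487]
force: [0.4, 0.6, -3.0]
grip_width: 0.0217
```

```bash
python3 snap.py scene 240 150 100 80 8 pics/s6.png; python3 go.py .4814 .1096 .0265 85.2
```

```text
row [0.0005, 0.0004, 0.0003, 0.0066, 0.0004, 0.0024]
6.95 [0.4809 0.1063 0.0277] [1.7996e+02 3.0000e-02 8.5230e+01] [-0.77  0.99 -2.68] 0.021934747653923746
```

View pics/s6.png

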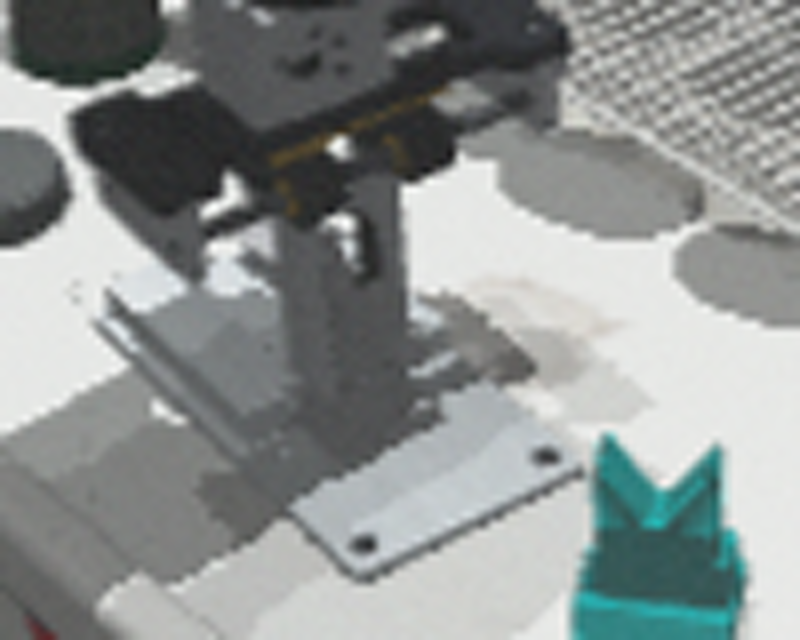

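The foot is between the rails, with nothing on the wrist beyond the rest's weight. I'll set it down and release it.

>>> servo_tool([
  [[0,0,0,0,0,0.002,0.9],[0,0,0,0,0,0.0035,0.9],[0,0,0,0,0,0.0035,0.9],[0,0,0,0,0,0.0035,0.7],[0,0,0,0,0,0.003,0.6],[0,0,0,0,0,0.003,0.4],[0,0,0,0,0,0.002,0.3],[0,0,0,0,0,0,0.3],[0,0,0,0,0,-0.002,0.3],[0,0,0,0,0,-0.004,0.3],[0,0,0,0,0,-0.004,0.3]],
])

```text
time_s: 7.87
ee_pos: [0.481, 0.1063, 0.03]
eef_rot: [3.141, 0.001, 1.487]
force: [1.2, -0.2, -0.2]
grip_width: 0.0652
```

```bash
python3 go.py .4747 .031 .029 85.2
```

```text
row [0.0007, 0.0003, 0.0003, -0.1512, -0.0001, 0.002]
7.8667 [0.481  0.1063 0.03  ] [1.7994e+02 3.0000e-02 8.5230e+01] [ 1.15 -0.17 -0.16] 0.0651675480106956
```

>>> servo_tool([
  [[0,0,0,-0.02,0,0,0.3],[0,0,0,-0.06,0,0,0.3],[0,0,0,-0.11,0,0,0.3],[0,0,0,-0.151,0,0,0.3],[0,0,0,-0.151,0,0,1],[0,0,0,-0.151,0,0,1],[0,0,0,-0.151,0,0,1],[0,0,0,-0.151,0,0,1],[0,0,0,-0.151,0,0,1],[0,0,0,-0.151,0,0,1],[0,0,0,-0.151,0,0,1],[0,0,0,-0.151,0,0,1]],
])

```text
time_s: 8.87
ee_pos: [0.4748, 0.0314, 0.03]
eef_rot: [3.14, 0.0, 1.488]
force: [-0.1, 0.3, -0.3]
grip_width: 0.0162
```

```bash
python3 snap.py scene 240 150 100 80 8 pics/s7.png; python3 go.py .4765 .0507 .026 85.2
```

```text
row [0.0007, 0.0003, 0.0005, 0.039, 0.0002, 0.008]
8.9167 [0.4748 0.0313 0.03  ] [1.7993e+02 3.0000e-02 8.5250e+01] [-0.75  0.41  0.56] 0.011794403462940533
```

View pics/s7.png

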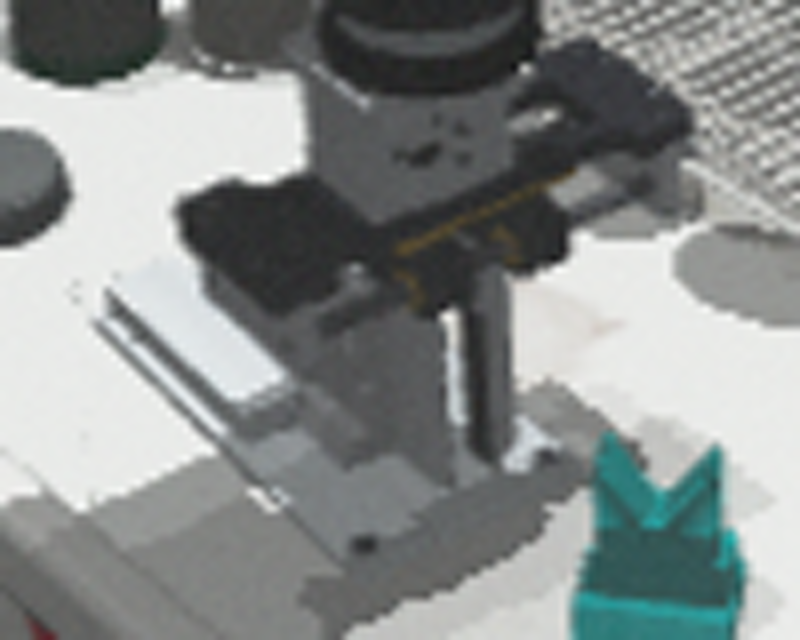

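>>> servo_tool([
  [[0,0,0,0,0,0.01,1],[0,0,0,0.012,0,0.01,1],[0,0,0,0.024,0,0.01,1],[0,0,0,0.036,0,0.01,1],[0,0,0,0.048,0,0.01,1],[0,0,0,0.056,0,0.01,1],[0,0,0,0.06,0,0.01,1],[0,0,0,0.06,0,0.01,1]],
])

```text
time_s: 9.58
ee_pos: [0.4773, 0.0617, 0.025]
eef_rot: [3.14, 0.0, 1.489]
force: [-0.6, 0.0, 0.0]
grip_width: 0.0003
```

```bash
python3 go.py .4814 .1096 .025 85.2
```

```text
row [0.0007, 0.0003, 0.0009, 0.0962, 0.0004, -0.0]
9.5833 [0.4773 0.0617 0.025 ] [1.7993e+02 3.0000e-02 8.5280e+01] [-0.57  0.02  0.02] 0.00032503812562142455
```

>>> servo_tool([
  [[0,0,0,0.005,0,0,1],[0,0,0,0.01,0,0,1],[0,0,0,0.015,0,0,1],[0,0,0,0.02,0,0,1],[0,0,0,0.025,0,0,1],[0,0,0,0.03,0,0,1],[0,0,0,0.035,0,0,1],[0,0,0,0.04,0,0,1],[0,0,0,0.045,0,0,1],[0,0,0,0.05,0,0,1],[0,0,0,0.055,0,0,1],[0,0,0,0.06,0,0,1]],
])

```text
time_s: 10.58
ee_pos: [0.4798, 0.0918, 0.025]
eef_rot: [3.14, 0.0, 1.489]
force: [0.1, -1.7, 1.2]
grip_width: 0.0006
```

```bash
python3 snap.py scene 240 150 100 80 8 pics/s8.png;python3 go.py .4814 .1096 .025 85.2
```

```text
row [0.0008, 0.0002, 0.001, 0.035, 0.0003, 0.0]
10.6333 [0.4798 0.0922 0.025 ] [1.7993e+02 2.0000e-02 8.5290e+01] [-0.12  0.2   0.1 ] 0.0002382364133769783
```

View pics/s8.png

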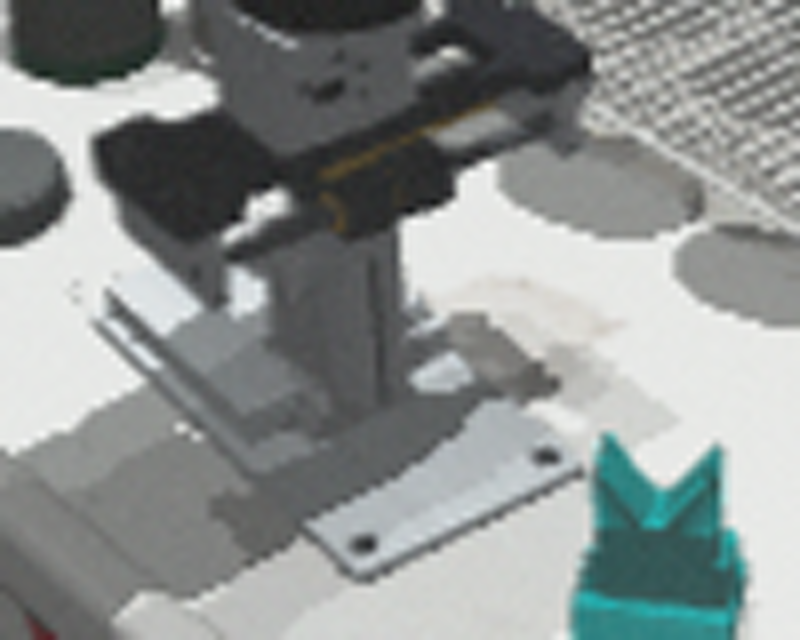

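>>> servo_tool([
  [[0,0,0,0.004,0,0,1],[0,0,0,0.008,0,0,1],[0,0,0,0.012,0,0,1],[0,0,0,0.016,0,0,1],[0,0,0,0.02,0,0,1],[0,0,0,0.024,0,0,1]],
])

```text
time_s: 11.13
ee_pos: [0.4808, 0.1043, 0.025]
eef_rot: [3.14, 0.0, 1.489]
force: [1.4, -0.8, -0.3]
grip_width: 0.0004
```

>>> servo_tool([
  [[0,0,0,0.002,0,0,1],[0,0,0,0.004,0,0,1],[0,0,0,0.006,0,0,1]],
])

```text
time_s: 11.38
ee_pos: [0.481, 0.1074, 0.025]
eef_rot: [3.14, 0.0, 1.489]
force: [0.6, -0.8, -0.2]
grip_width: 0.0004
```

>>> servo_tool([
  [[0,0,0,0.002,0,0,1],[0,0,0,0.004,0,0,1],[0,0,0,0.006,0,0,1]],
])

```text
time_s: 11.63
ee_pos: [0.4813, 0.1104, 0.025]
eef_rot: [3.14, 0.0, 1.489]
force: [0.5, -1.4, -0.2]
grip_width: 0.0003
```

>>> servo_tool([
  [[0,0,0,0.0015,0,0,1],[0,0,0,0.003,0,0,1],[0,0,0,0.0045,0,0,1]],
])

```text
time_s: 11.88
ee_pos: [0.4815, 0.1127, 0.025]
eef_rot: [3.14, 0.0, 1.489]
force: [0.7, -2.4, -0.6]
grip_width: 0.0003
```

>>> servo_tool([
  [[0,0,0,0.0015,0,0,1],[0,0,0,0.003,0,0,1],[0,0,0,0.004,0,0,1]],
])

```text
time_s: 12.13
ee_pos: [0.4817, 0.1148, 0.025]
eef_rot: [3.14, 0.0, 1.489]
force: [1.0, -1.9, 0.1]
grip_width: 0.0007
```

>>> servo_tool([
  [[0,0,0,0.0015,0,0,1],[0,0,0,0.003,0,0,1],[0,0,0,0.004,0,0,1]],
])

```text
time_s: 12.38
ee_pos: [0.4819, 0.1169, 0.025]
eef_rot: [3.14, 0.0, 1.489]
force: [-0.0, -1.2, 1.0]
grip_width: 0.0005
```

>>> servo_tool([
  [[0,0,0,0.0015,0,0,1],[0,0,0,0.003,0,0,1],[0,0,0,0.0045,0,0,1]],
])

```text
time_s: 12.63
ee_pos: [0.4821, 0.1192, 0.025]
eef_rot: [3.14, 0.0, 1.489]
force: [1.2, -0.3, 0.6]
grip_width: 0.0002
```

>>> servo_tool([
  [[0,0,0,0.0015,0,0,1],[0,0,0,0.003,0,0,1],[0,0,0,0.0045,0,0,1],[0,0,0,0.006,0,0,1]],
])

```text
time_s: 12.97
ee_pos: [0.4823, 0.1223, 0.025]
eef_rot: [3.14, 0.0, 1.489]
force: [0.6, -1.1, 0.3]
grip_width: 0.0006
```

>>> servo_tool([
  [[0,0,0,0.0015,0,0,1],[0,0,0,0.003,0,0,1],[0,0,0,0.0045,0,0,1],[0,0,0,0.006,0,0,1]],
])

```text
time_s: 13.3
ee_pos: [0.4826, 0.1253, 0.025]
eef_rot: [3.14, 0.0, 1.489]
force: [0.1, -1.1, -0.3]
grip_width: 0.0002
```

>>> servo_tool([
  [[0,0,0,0.0015,0,0,1],[0,0,0,0.003,0,0,1],[0,0,0,0.0045,0,0,1],[0,0,0,0.006,0,0,1]],
])

```text
time_s: 13.63
ee_pos: [0.4828, 0.1284, 0.025]
eef_rot: [3.14, 0.0, 1.489]
force: [1.6, -1.5, 0.3]
grip_width: 0.0004
```

>>> servo_tool([
  [[0,0,0,0.0015,0,0,1],[0,0,0,0.003,0,0,1],[0,0,0,0.0045,0,0,1],[0,0,0,0.006,0,0,1]],
])

```text
time_s: 13.97
ee_pos: [0.4831, 0.1315, 0.025]
eef_rot: [3.14, 0.0, 1.489]
force: [0.9, -0.7, 0.1]
grip_width: 0.0005
```

>>> servo_tool([
  [[0,0,0,0.0015,0,0,1],[0,0,0,0.003,0,0,1],[0,0,0,0.0045,0,0,1],[0,0,0,0.006,0,0,1]],
])

```text
time_s: 14.3
ee_pos: [0.4833, 0.1345, 0.025]
eef_rot: [3.14, 0.0, 1.489]
force: [1.1, -0.9, -0.3]
grip_width: -0.0001
```

>>> servo_tool([
  [[0,0,0,0.0015,0,0,1],[0,0,0,0.003,0,0,1],[0,0,0,0.0045,0,0,1],[0,0,0,0.006,0,0,1]],
])

```text
time_s: 14.63
ee_pos: [0.4836, 0.1376, 0.025]
eef_rot: [3.14, 0.0, 1.489]
force: [0.3, -0.6, -0.1]
grip_width: 0.0009
```

>>> servo_tool([
  [[0,0,0,0.0015,0,0,1],[0,0,0,0.003,0,0,1],[0,0,0,0.0045,0,0,1]],
])

```text
time_s: 14.88
ee_pos: [0.4838, 0.1399, 0.025]
eef_rot: [3.14, 0.0, 1.489]
force: [1.2, -0.9, 0.3]
grip_width: 0.0011
```

```bash
python3 snap.py scene 240 150 100 80 8 pics/s9.png;python3 go.py .4814 .1096 .025 85.2
```

```text
row [0.0009, 0.0002, 0.0011, -0.061, 0.0002, 0.0]
14.9333 [0.4838 0.14   0.025 ] [1.7992e+02 2.0000e-02 8.5300e+01] [ 0.4  -0.56 -0.18] 0.00010791121320895481
```

View pics/s9.png

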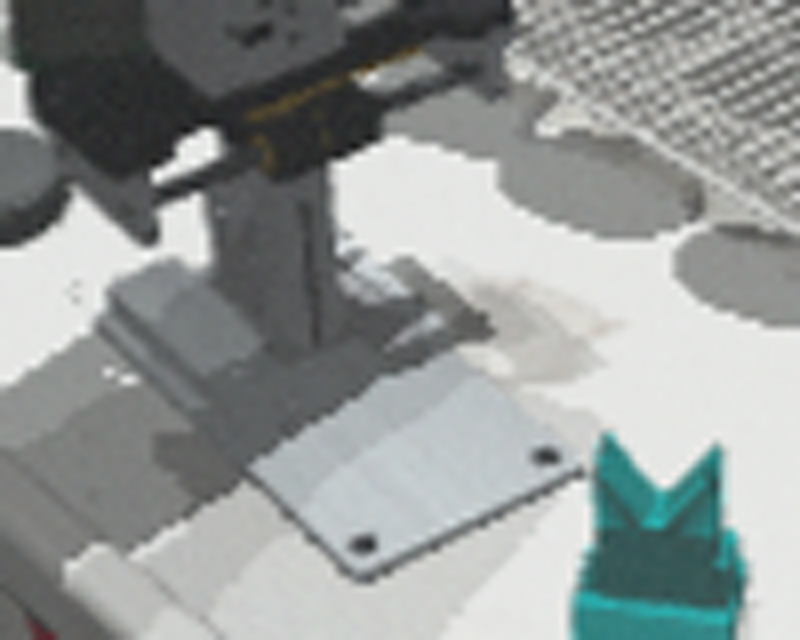

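The fingers are between the rails behind the rest, clear of both, and still meeting only light friction.

>>> servo_tool([
  [[0,0,0,0.0015,0,0,1],[0,0,0,0.003,0,0,1],[0,0,0,0.0045,0,0,1]],
])

```text
time_s: 15.18
ee_pos: [0.484, 0.1422, 0.025]
eef_rot: [3.14, 0.001, 1.489]
force: [0.3, -7.7, 1.7]
grip_width: 0.0007
```

It has come up tight: 7.7 N, and the arm follows stiffly. I'll use very small steps from here.

>>> servo_tool([
  [[0,0,0,0.0001,0,0,1]],
])

```text
time_s: 15.27
ee_pos: [0.484, 0.1421, 0.025]
eef_rot: [3.14, 0.001, 1.489]
force: [-0.1, -2.8, 0.8]
grip_width: 0.0003
```

```bash
python3 -c "
from station import get_obs
o=get_obs();print(o['ee_pos'],o['force'])"
```

```text
[0.48397791 0.14213729 0.02500282] [-0.10258679 -2.82893507  0.83345795]
```

>>> servo_tool([
  [[0,0,0,0.0002,0,0,1],[0,0,0,0.0004,0,0,1],[0,0,0,0.0004,0,0,1]],
])

```text
time_s: 15.52
ee_pos: [0.484, 0.1421, 0.025]
eef_rot: [3.14, 0.001, 1.489]
force: [0.4, -4.4, 0.8]
grip_width: 0.0002
```

```bash
python3 -c "
from station import get_obs
o=get_obs();print(o['ee_pos'],o['force'])"
```

```text
[0.48398047 0.14214048 0.02499505] [ 0.43205892 -4.42093344  0.76827327]
```

>>> servo_tool([
  [[0,0,0,0.0003,0,0,1],[0,0,0,0.0006,0,0,1],[0,0,0,0.0008,0,0,1],[0,0,0,0.0008,0,0,1]],
])

```text
time_s: 15.85
ee_pos: [0.484, 0.1422, 0.025]
eef_rot: [3.141, 0.002, 1.489]
force: [-0.8, -6.1, 2.0]
grip_width: 0.0001
```

```bash
python3 -c "
from station import get_obs
o=get_obs();print(o['ee_pos'],o['force'])"
```

```text
[0.48395448 0.14217041 0.02497056] [-0.75243203 -6.05135072  1.96705639]
```

>>> servo_tool([
  [[0,0,0,0.0004,0,0,1],[0,0,0,0.0007,0,0,1],[0,0,0,0.001,0,0,1],[0,0,0,0.0012,0,0,1],[0,0,0,0.0012,0,0,1]],
])

```text
time_s: 16.27
ee_pos: [0.4839, 0.1422, 0.025]
eef_rot: [3.141, 0.003, 1.489]
force: [-0.4, -9.5, 1.9]
grip_width: 0.0006
```

```bash
python3 -c "
from station import get_obs
o=get_obs();print(o['ee_pos'],o['force'])"
```

```text
[0.48394759 0.14220826 0.02498849] [-0.36199965 -9.4562857   1.91446399]
```

>>> servo_tool([
  [[0,0,0,0.0006,0,0,1],[0,0,0,0.001,0,0,1],[0,0,0,0.0013,0,0,1],[0,0,0,0.0015,0,0,1],[0,0,0,0.0017,0,0,1],[0,0,0,0.0017,0,0,1]],
])

```text
time_s: 16.77
ee_pos: [0.484, 0.1423, 0.025]
eef_rot: [3.141, 0.004, 1.489]
force: [-2.0, -11.0, 2.9]
grip_width: 0.0004
```

```bash
python3 -c "
from station import get_obs
o=get_obs();print(o['ee_pos'],o['force'])"
```

```text
[0.48396605 0.14226282 0.0250186 ] [ -2.00625117 -11.02406607   2.94118969]
```

>>> servo_tool([
  [[0,0,0,0.0008,0,0,1],[0,0,0,0.0013,0,0,1],[0,0,0,0.0016,0,0,1],[0,0,0,0.0018,0,0,1],[0,0,0,0.002,0,0,1],[0,0,0,0.0021,0,0,1],[0,0,0,0.0021,0,0,1]],
])

```text
time_s: 17.35
ee_pos: [0.484, 0.1423, 0.025]
eef_rot: [3.141, 0.006, 1.489]
force: [-0.7, -13.4, 3.1]
grip_width: 0.0002
```

```bash
python3 -c "
from station import get_obs
o=get_obs();print(o['ee_pos'],o['force'])"
```

```text
[0.48396508 0.1423188  0.02502612] [ -0.66440996 -13.42538008   3.06036511]
```

>>> servo_tool([
  [[0,0,0,0.001,0,0,1],[0,0,0,0.0015,0,0,1],[0,0,0,0.0018,0,0,1],[0,0,0,0.002,0,0,1],[0,0,0,0.0022,0,0,1],[0,0,0,0.0023,0,0,1],[0,0,0,0.0023,0,0,1],[0,0,0,0.0023,0,0,1]],
])

```text
time_s: 18.02
ee_pos: [0.484, 0.1423, 0.025]
eef_rot: [-3.141, 0.008, 1.489]
force: [-0.8, -12.9, 4.2]
grip_width: 0.0005
```

```bash
python3 -c "
from station import get_obs
o=get_obs();print(o['ee_pos'],o['force'])"
```

```text
[0.48396536 0.14234949 0.0250389 ] [ -0.80540604 -12.88459403   4.22357792]
```

>>> servo_tool([
  [[0,0,0,0.001,0,0,1],[0,0,0,0.0016,0,0,1],[0,0,0,0.002,0,0,1],[0,0,0,0.0023,0,0,1],[0,0,0,0.0025,0,0,1],[0,0,0,0.0026,0,0,1],[0,0,0,0.0026,0,0,1],[0,0,0,0.0026,0,0,1]],
])

```text
time_s: 18.68
ee_pos: [0.484, 0.1424, 0.0251]
eef_rot: [-3.141, 0.01, 1.489]
force: [-1.0, -15.1, 4.4]
grip_width: 0.0005
```

```bash
python3 -c "
from station import get_obs
o=get_obs();print(o['ee_pos'],o['force'])"
```

```text
[0.48397264 0.14237816 0.0250758 ] [ -1.01734172 -15.11832605   4.36328122]
```

>>> servo_tool([
  [[0,0,0,-0.001,0,0,1],[0,0,0,-0.003,0,0,1],[0,0,0,-0.01,0,0,1],[0,0,0,-0.03,0,0,1],[0,0,0,-0.07,0,0,1],[0,0,0,-0.12,0,0,1],[0,0,0,-0.18,0,-0.02,1],[0,0,0,-0.22,0,-0.08,1],[0,0,0,-0.25,0,-0.16,1],[0,0,0,-0.28,0,-0.24,1],[0,0,0,-0.34,0,-0.3,1],[0,0,0,-0.4,0,-0.36,1]],
])

```text
time_s: 19.68
ee_pos: [0.4675, -0.0539, 0.2067]
eef_rot: [3.141, 0.009, 1.49]
force: [0.4, -0.9, -0.2]
grip_width: 0.0006
```

>>> servo_tool([
  [[0,0,0,-0.07,0,0,1],[0,0,0,-0.14,0,0,1],[0,0,0,-0.2,0,0,1],[0,0,0,-0.26,0,0,1],[0,0,0,-0.3,0,0,1],[0,0,0,-0.3,0,0,1]],
])

```text
time_s: 20.18
ee_pos: [0.4545, -0.2066, 0.2079]
eef_rot: [3.141, 0.01, 1.487]
force: [0.5, -0.3, 0.5]
grip_width: 0.0002
```

```bash
python3 snap.py scene 230 145 110 85 7 pics/s10.png;python3 snap.py top 230 175 80 60 10 pics/t10.png;python3 go.py .4814 .1096 .025 85.2
```

```text
row [0.0003, 0.0057, 0.0009, 0.6323, 0.001, 0.3601]
20.2833 [ 0.455  -0.2038  0.2079] [179.98   0.52  85.28] [ 0.41 -0.13  0.95] 0.0002062680177607973
```

View pics/s10.png

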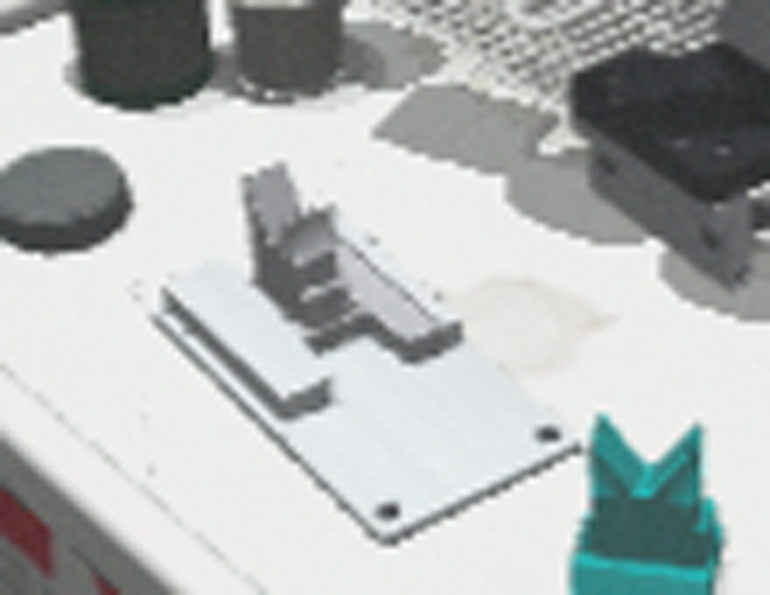

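View pics/t10.png

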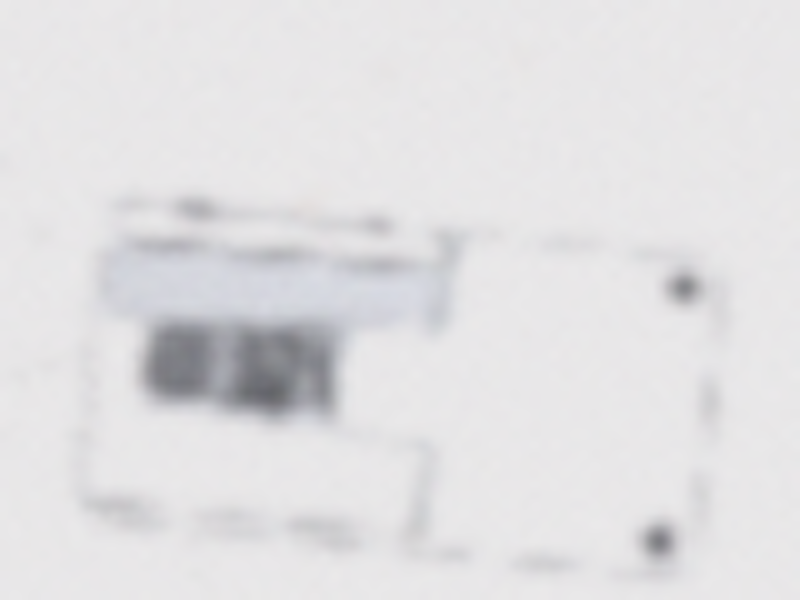

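The rest stands upright and straight between the rails, about 65 mm past the mouth, and the arm is well clear of it. I'm handing in.

```bash
python3 -c "
from station import hand_in
print(hand_in())"
```

```text
the job is handed in; nothing more can be done
None
```

The rest is wedged in the way and the job is handed in. I could not measure the force it holds by itself after release; no verdict was given.

- **Grasp and entry:** I gripped the grey rest by its stem (opening read 22 mm). I carried it high over the turquoise decoy, lowered it onto the apron and slid the narrow end into the mouth. The wrist showed only the rest's own weight while it entered. I then let go and moved the closed fingers round behind it.
- **Pressing home:** I pushed low on the pad. It slid at about 1 N until it came tight with its origin about 65 mm past the mouth. That position is worked out from the tool and the nominal sizes. I then raised the push in small steps to 15.1 N along the way, and the tool moved only about 0.2 mm more.
- **Last checks:** After backing off, both cameras showed the rest upright and straight between the rails. The tool was over 0.3 m away with no contact force. The tin and cap looked unmoved in the scene view. I did not look at the ball valve and tape again, but the arm never went near them. The run took about 20 s of the 51 s allowed.
- **Readings that disagreed:** The push read 13.4 N, then 12.9 N with a slightly larger step, before reaching 15.1 N. By then the tool had an upward force of about 4 N on it and a tilt of about 0.01 rad. One early line fit gave the way's direction about 3° off; I dropped it because the other measurements agreed on about 85°.

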